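# Close up the transformer bay of a battery-backup unit

### The job

In the opened backup unit, thread the black rubber pad and then, on top of it, the dished steel washer (recess up) down the transformer's stud until each is fully home, and let go of them. Then pick up the grey cover plate and hold it level, hovering about 15 mm above the four screw bosses and not touching them, slot end over the green terminal strip, each of its four holes straight over its threaded hole; finish while still holding it there in the air, so that I can plug in the fan lead and start the screws. Leave the other things on the bench where they are.

Things in the scene. Friction and masses are not known exactly. Their poses are not given: they have to be found in the camera images.
- unit: Opened black backup unit, fixed, 160 x 270 mm, walls 74 mm high. Origin: on the bench under the stud's axis, z up; at yaw 0 its x points away from the robot. A square transformer bay (152 mm inside) is centred on the origin; its +x wall has a 46 mm notch with a green terminal strip (40 mm high) inside. The battery bay, with a battery 69 mm high, lies at y = 80 to 190 mm.
- seat (a point): Middle of the flat top of the yellow ring transformer (96 mm across), at the foot of the stud, 43 mm above the bench; axes as the unit.
- stud_tip (a point): Tip of the upright M8 stud (8 mm diameter, chamfered tip) in the middle of the transformer, 68 mm above the bench, below the boss tops.
- pad: Loose black rubber pad ring: 52 mm outside, 12 mm hole, 7 mm thick, 18 g. Origin: centre of its underside. Lies flat on the bench.
- washer: Loose dished steel washer: 52 mm outside, 12 mm hole, rim 6 mm thick, centre recessed on the upper side to 3 mm thick, underside flat, 60 to 100 g. Origin: centre of its underside; its z points up out of the recessed side. Lies flat on the bench, recess up.
- cover: Grey cover plate, 150 x 150 x 5 mm, 0.25 to 0.4 kg, flat on the bench. Origin: centre of its underside, z up. Grip it by the black 50 x 50 x 20 mm fan fixed centrally on top (5 to 25 mm above the underside, sides parallel to x and y). Four 8 mm holes, closer together at the plain end, so it fits one way only; a 10 x 40 mm slot near its +x edge goes over the terminal strip.
- hole_a (a point): Cover hole a (slot end, left seen from the plain end): its centre at the underside of the plate, at (60, 60) mm in the cover's x, y. Belongs over thread_a.
- hole_b (a point): Cover hole b (slot end, right seen from the plain end): its centre at the underside of the plate, at (60, -60) mm in the cover's x, y. Belongs over thread_b.
- hole_c (a point): Cover hole c (plain end, right seen from the plain end): its centre at the underside of the plate, at (-60, -44) mm in the cover's x, y. Belongs over thread_c.
- hole_d (a point): Cover hole d (plain end, left seen from the plain end): its centre at the underside of the plate, at (-60, 44) mm in the cover's x, y. Belongs over thread_d.
- thread_a (a point): Threaded hole a (brass insert): centre of the top of its black boss, 16 mm across, at (60, 60) mm in the unit's x, y, 74 mm above the bench.
- thread_b (a point): Threaded hole b (brass insert): centre of the top of its black boss, 16 mm across, at (60, -60) mm in the unit's x, y, 74 mm above the bench.
- thread_c (a point): Threaded hole c (brass insert): centre of the top of its black boss, 16 mm across, at (-60, -44) mm in the unit's x, y, 74 mm above the bench.
- thread_d (a point): Threaded hole d (brass insert): centre of the top of its black boss, 16 mm across, at (-60, 44) mm in the unit's x, y, 74 mm above the bench.
- battery: Bystander: spare dark grey sealed battery, 65 x 151 x 94 mm, standing near the far edge. Origin: under its middle.
- meter: Bystander: yellow hand multimeter, 150 x 75 x 35 mm, lying near the far edge. Origin: under its middle.
- tape: Bystander: roll of blue insulating tape lying flat, 68 mm across, 19 mm high, on the far right. Origin: under its middle.
- screwdriver: Bystander: orange-handled screwdriver, 200 mm long, lying left of the unit. Origin: about its middle.
- screw_tray: Bystander: grey divided tray with screws and the stud's nut, 70 x 110 x 24 mm, close in front of the robot. Origin: under its middle.
- cleaner_can: Bystander: red and steel spray can, 56 mm across, 170 mm high, standing far left of the unit. Origin: under its middle.
- spanner: Bystander: steel spanner, 160 mm long, lying on the far right. Origin: about its middle.
Not all that is in view belongs to the job. What is meant by the pad is not pink, and is the larger of those in its own colour. Several things look just like the washer: the one meant starts farthest to the robot's left.

How it is judged:
By the outcome, as a careful person would: the job done as asked, in the order asked, and still so for the second after the job is handed in, while the arm keeps its last pose, push and grip.
It also fails if it takes over 72 s, if anything falls off the work surface, if the arm or the gripper's body presses on something with over 40 N, if the wrist force passes 120 N, or if a joint passes its speed limit or range.

### The arm

A 6-joint arm with a two-finger parallel gripper is mounted at the origin on the work surface. World frame = base frame: x ahead of the robot, y to its left, z up, the work surface at z = 0. Lengths are in m, angles in rad, forces in N, time in s.
With the tool pointing down it reaches from about 0.4 to 0.825 m from the base axis. Payload 7 kg.
Tool frame: the origin (TCP) lies between the finger pads; the fingertips stand 14 mm ahead of it and the grasp point (between the pads) lies 5 mm behind it (r.tip_reach is the distance from the TCP to the fingertips, in m); z points along the fingers, y is the line along which they close (so a half turn about z gives the same grasp; the last joint's range is limited). The gripper opens to 88 mm and grips with 3 to 60 N. Pads are 19 mm wide; open, the fingers measure 130 mm over their backs; the gripper's body (78 mm by 193 mm) begins 47 mm behind the grasp point.
Start: joints at [-0.894, 0.359, 0.012, 0, -1.224, -0.288], TCP at [0.256, -0.625, 0.241] pointing down, gripper open.
Joint ranges: [-3.07, 3.07], [-1.43, 2.12], [-1.02, 1.25], [-3.03, 1.67], [-3.05, -0], [-3.03, 3.03]. Speed limits (rad/s): [2.39, 2.39, 3.01, 3.14, 3.14, 3.14].

### API

Orientations are given as a 3x3 rotation matrix whose columns are the frame's x, y, z axes.
In Python, from plant import r, cams, job gives the robot as it stands.
- The arm moves only by the shell command python3 -m crank 'ROWS' [OPENING]. ROWS is JSON, a list of rows, each an object with "travel": the shift along the tool's x, y, z in cm, a list of three; "rot": the turn, a rotation vector about the tool's x, y, z in rad, a list of three. In form: [{"travel": [dx, dy, dz], "rot": [rx, ry, rz]}, ...]. A call has 1 to 8 rows; each row is the pose to reach, as a shift and turn from the pose commanded when the call began, along the tool's axes at that moment; what a row does not reach only later rows make up. A row lasts 1/8 s, in which the tool goes at most 62.5 mm and 10.7 degrees, less where a joint would pass 70% of its speed; a pose out of reach is approached as far as the arm can. A call with a gripper value outside its range is refused whole. OPENING is the opening, from 0 (shut) to 1 (fully open), set as the call begins (- or left out, the last holds). The fingers move at their own pace and stop on an object; the grip force is fixed at half the most. Time passes only in rows, so rows that repeat a pose let the fingers close. It gives the time, the measured TCP pose, the force, the opening and the grip force at its end, in the units of the state.
- r.get_obs(): the state, without advancing time (a new reading comes with each control period).
- cams.capture(name): name is "scene" or "top" or "wrist"; returns a dict with "color" (384x512x3 uint8, red, green, blue), "fx", "fy", "cx", "cy" (pixels), "rvec" (rotation vector, rad) and "tvec" (3), from world to camera coordinates, as OpenCV has them; the wrist camera has in their place "mount" (4x4, takes a point from camera to tool coordinates, whose origin is the TCP and whose axes are the flange's). Camera axes: x right, y down, z forward; pixel columns grow to the right and rows downward; lengths in m; the calibration is good to about 2 mm. A picture is of the moment at which its call begins: read the wrist's pose just before it. There is no depth.
- job.job_done(): hands the job in; it is judged then, once.
The state is a dict: "time": time; "q": joint angles; "dq": joint speeds; "joint_efforts": joint torques, N m; "tcp_pos": TCP position; "eef_rot": TCP orientation; "wrist_force": force on the tool from outside, world axes, zero at the start; "ft_torque": the same for the moment, N m; "opening": finger opening in m; "finger_force": force on a finger pad.
Only numpy, scipy, OpenCV 4.12 (cv2) and the standard library are available. Lean on these libraries where they do the work, as an engineer would, in place of code of your own. Each camera call takes 0.05 s, during which the arm holds its last target. There are 200 camera calls.

## Working session

There is one attempt and no reset: what is moved stays moved. The work goes in short steps, Python scripts to look and compute and a shell command to move; the robot and the scene stay as the last step left them, time stands still between calls to the robot, and variables do not carry over. Pictures are saved under pics/ and viewed, at most 14 in all, crops included, and the job is handed in when it is done.

```bash
ls; mkdir -p pics
python3 - <<'E'
from plant import r,cams
import cv2
for n in("top","scene"):
    c=cams.capture(n); cv2.imwrite(f"pics/{n}0.png",c["color"][:,:,::-1]); print(n,{k:v for k,v in c.items() if k!="color"})
o=r.get_obs();print(o)
E
```

```text
pics
top {'fx': 483.3018553892537, 'fy': 483.3018553892537, 'cx': 257.75567964894657, 'cy': 192.33865016207648, 'rvec': array([ 2.1177469 , -2.16596855,  0.17133203]), 'tvec': array([0.05985546, 0.58638184, 1.4251184 ])}
scene {'fx': 487.86876217928705, 'fy': 487.86876217928705, 'cx': 250.94393657185185, 'cy': 187.44810842657807, 'rvec': array([ 2.18593917,  1.49293725, -0.44540113]), 'tvec': array([-0.23046656, -0.37620305,  1.78482503])}
{'time': 0.1, 'q': array([-8.93895143e-01,  3.59318594e-01,  1.11522766e-02, -2.96697003e-04,
       -1.22410166e+00, -2.88089425e-01]), 'dq': array([-0.0004182 , -0.00186891,  0.00322283,  0.00105892, -0.00173844,
       -0.00086358]), 'joint_efforts': array([-1.40124444e-03, -5.84166241e+01,  2.93752670e+01,  7.01557562e+00,
        1.02293523e-02, -7.50384561e-05]), 'tcp_pos': array([ 0.25569387, -0.62424722,  0.23971712]), 'eef_rot': array([[-9.25398400e-01, -3.78995125e-01, -7.04285227e-04],
       [-3.78995749e-01,  9.25397468e-01,  1.32195452e-03],
       [ 1.50729448e-04,  1.49025571e-03, -9.99998878e-01]]), 'wrist_force': array([0.85447974, 1.25226669, 0.35553064]), 'ft_torque': array([ 0.01160247,  0.00835872, -0.01838031]), 'finger_force': 0.0, 'opening': 0.08761504671227995}
```

View pics/top0.png

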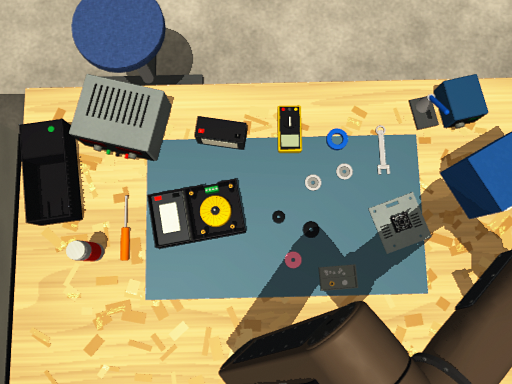

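View pics/scene0.png

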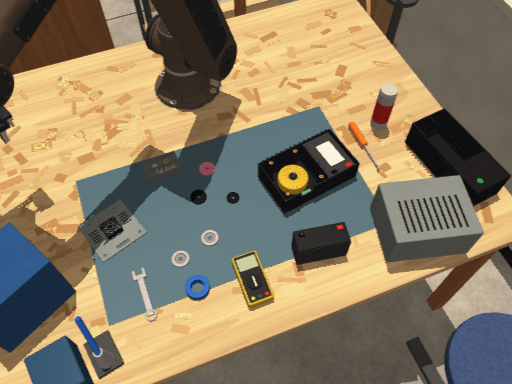

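The top view shows the larger black pad at (311,229) and the leftmost washer at (313,182). The stud is near (215,211), the cover near (401,222), and the terminal strip near (211,188). I'll enlarge the view for closer readings.

```bash
cat > h.py <<'E'
import numpy as np,cv2
from scipy.spatial.transform import Rotation as R
from plant import r,cams
def pose(c,o=None):
    if 'rvec' in c: Rm=cv2.Rodrigues(c['rvec'])[0]; return Rm.T,-Rm.T@c['tvec']
    T=np.array(c['mount']); E=o['eef_rot']; return E@T[:3,:3],E@T[:3,3]+o['tcp_pos']
def ray(c,uv,z,o=None):
    A,p=pose(c,o); d=A@np.array([(uv[0]-c['cx'])/c['fx'],(uv[1]-c['cy'])/c['fy'],1]); return p+d*(z-p[2])/d[2]
def proj(c,P,o=None):
    A,p=pose(c,o); q=A.T@(np.array(P)-p); return np.array([c['cx']+c['fx']*q[0]/q[2],c['cy']+c['fy']*q[1]/q[2]])
def move(target,Rt=None):
    # shift (cm) & rotvec in tool axes from measured pose
    o=r.get_obs();E=o['eef_rot']; print('tcp',o['tcp_pos'].round(4),'travel cm',(E.T@(np.array(target)-o['tcp_pos'])*100).round(2), 'rot', R.from_matrix(E.T@Rt).as_rotvec().round(3) if Rt is not None else '')
def down(yaw): # tool z down, tool y axis at world yaw
    y=np.array([np.cos(yaw),np.sin(yaw),0]);z=np.array([0,0,-1.]);return np.column_stack([np.cross(y,z),y,z])
E
python3 - <<'E'
from h import *
c=cams.capture("top")
for n,uv,z in [("pad",(311,229),.007),("washer",(313,182),.006),("stud",(215,211),.068),("cover",(401,222),.015),("tray",(338,277),.02),("strip",(211,188),.04)]: print(n,ray(c,uv,z).round(3))
A,p=pose(c);print(p)
im=c["color"][:,:,::-1]
a=cv2.resize(im[170:258,145:252],None,fx=5,fy=5,interpolation=cv2.INTER_CUBIC)
b=cv2.resize(im[188:258,365:435],None,fx=6,fy=6,interpolation=cv2.INTER_CUBIC)
cv2.imwrite("pics/unit.png",a);cv2.imwrite("pics/cov.png",b)
o=r.get_obs();w=cams.capture("wrist");print(w['mount'],w['fx'])
E
```

```text
pad [ 0.475 -0.115  0.007]
washer [ 0.623 -0.128  0.006]
stud [0.531 0.175 0.068]
cover [ 0.49  -0.393  0.015]
tray [ 0.328 -0.19   0.02 ]
strip [0.605 0.189 0.04 ]
[0.35929167 0.05471836 1.49876756]
[[ 5.74141196e-04 -9.52653907e-01 -3.04056250e-01  8.33007091e-02]
 [ 9.99999600e-01  3.38295757e-04  8.28340779e-04 -7.88623201e-04]
 [-6.86261140e-04 -3.04056604e-01  9.52653720e-01 -1.44469566e-01]
 [ 0.00000000e+00  0.00000000e+00  0.00000000e+00  1.00000000e+00]] 307.4526705387987
```

View pics/unit.png

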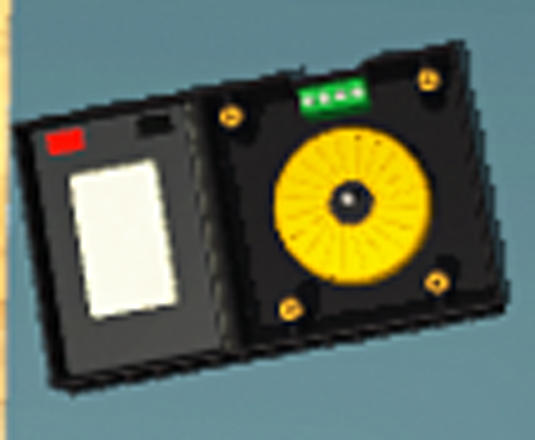

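View pics/cov.png

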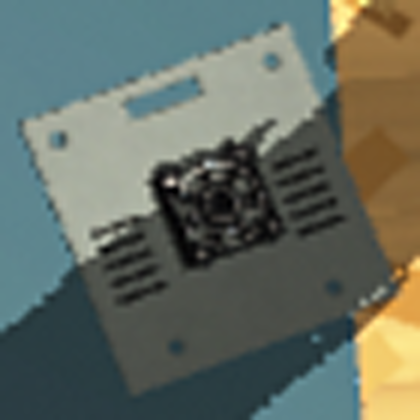

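The unit crop shows bosses a(231,116), b(429,79), c(437,283) and d(291,309), with the stud tip at about (348,199). The cover crop shows holes a(58,139), b(272,62), c(335,287) and d(177,347), and the slot is at the far end. Next I'll fit the poses.

```bash
cat >> h.py <<'E'
L=np.array([[60,60],[60,-60],[-60,-44],[-60,44]])/1000
def fit(W,Lc=L):
    W=np.array(W)[:,:2];a=Lc-Lc.mean(0);b=W-W.mean(0)
    y=np.arctan2((a[:,0]*b[:,1]-a[:,1]*b[:,0]).sum(),(a*b).sum());M=np.array([[np.cos(y),-np.sin(y)],[np.sin(y),np.cos(y)]])
    t=W.mean(0)-M@Lc.mean(0);return t,y,np.linalg.norm(W-(Lc@M.T+t),axis=1)
E
python3 - <<'E'
from h import *
c=cams.capture("top")
f=lambda p,s,o:((p[0]+.5)/s-.5+o[0],(p[1]+.5)/s-.5+o[1])
print(fit([ray(c,f(p,5,(145,170)),.074) for p in[(231,116),(429,79),(437,283),(291,309)]]),ray(c,f((348,199),5,(145,170)),.068))
# shape only check: holes seen at plate top (~.005)
print(fit([ray(c,f(p,6,(365,188)),.004) for p in[(58,139),(272,62),(335,287),(177,347)]]))
yaw=np.arctan2(.925,-.379);print(yaw)
move([.475,-.115,.15],down(np.pi/2))
E
```

```text
(array([0.53654655, 0.17775028]), np.float64(0.16014862942219785), array([4.82025421e-05, 6.24580743e-04, 7.14865465e-04, 3.17434566e-04])) [0.53553708 0.1776804  0.068     ]
(array([ 0.49035497, -0.39158331]), np.float64(0.33043382824141027), array([0.00058424, 0.00072623, 0.00045218, 0.00011581]))
1.959662159933184
tcp [ 0.2558 -0.6244  0.2401] travel cm [-39.6   38.83   9.04] rot [ 0.001 -0.     0.389]
```

Both fits leave residuals under 1 mm. Moving above the pad.

```bash
python3 -m crank '[{"travel":[-5,5,1],"rot":[0,0,0.13]},{"travel":[-10,10,2],"rot":[0,0,0.26]},{"travel":[-15,15,3],"rot":[0,0,0.389]},{"travel":[-20,19.5,5],"rot":[0,0,0.389]},{"travel":[-25,24.5,7],"rot":[0,0,0.389]},{"travel":[-29.5,29,9],"rot":[0,0,0.389]},{"travel":[-34,33.5,10.5],"rot":[0,0,0.389]},{"travel":[-37.5,37,11],"rot":[0,0,0.389]}]' 0.8 && python3 -m crank '[{"travel":[-1.5,1.8,0],"rot":[0,0,0]},{"travel":[-1.5,1.8,0],"rot":[0,0,0]},{"travel":[-1.5,1.8,0],"rot":[0,0,0]},{"travel":[-1.5,1.8,0],"rot":[0,0,0]}]'
python3 - <<'E'
from h import *
o=r.get_obs();w=cams.capture("wrist");cv2.imwrite("pics/w1.png",w["color"][:,:,::-1])
print(o['tcp_pos'],o['eef_rot'].round(3),proj(w,[.475,-.115,.007],o))
E
```

```text
time: 1.25
tcp_pos: [0.448, -0.1737, 0.1372]
eef_rot: [[-1.0, 0.0, 0.0], [0.0, 1.0, -0.0], [-0.0, -0.0, -1.0]]
wrist_force: [1.6, 0.0, 0.2]
opening: 0.0701
finger_force: 0.0
time: 1.75
tcp_pos: [0.4622, -0.1583, 0.1376]
eef_rot: [[-1.0, 0.001, 0.0], [0.001, 1.0, 0.0], [-0.0, 0.0, -1.0]]
wrist_force: [-0.2, 0.5, -0.5]
opening: 0.0702
finger_force: 0.0
[ 0.46220387 -0.15830237  0.13764384] [[-1.     0.001  0.   ]
 [ 0.001  1.     0.   ]
 [-0.     0.    -1.   ]] [300.99279115 196.84329301]
```

View pics/w1.png

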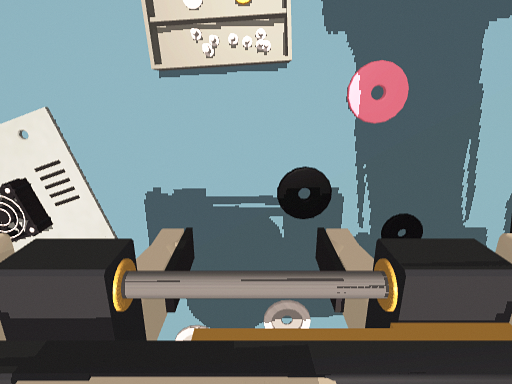

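The wrist view shows the target pad's top ring centred at (304.5,192.5). Its hole is at (304,194), against a predicted (301,197).

Run:
```python
from h import *
o=r.get_obs();w=cams.capture("wrist")
g=cv2.cvtColor(w["color"],cv2.COLOR_RGB2GRAY)[160:226,268:342]
m=(g<38).astype(np.uint8);n,lab,st,ce=cv2.connectedComponentsWithStats(m);i=1+st[1:,4].argmax()
cs,_=cv2.findContours((lab==i).astype(np.uint8),cv2.RETR_EXTERNAL,cv2.CHAIN_APPROX_NONE)
e=cv2.fitEllipse(max(cs,key=len));print(st[i],e[0][0]+268,e[0][1]+160,e[1])
P=ray(w,(304.5,192.5),.007,o);print(P,ray(w,(277,192),.007,o)-ray(w,(332,192),.007,o))
P[2]=.0155;move(P)
```

```text
[  10    8   54   51 2020] 304.1511421203613 193.06283569335938 (49.165096282958984, 53.500667572021484)
[ 0.47070533 -0.11193553  0.007     ] [-6.55789125e-05 -5.18409161e-02  0.00000000e+00]
tcp [ 0.4623 -0.1583  0.1377] travel cm [-0.83  4.64 12.22] rot
```

```bash
python3 -m crank '[{"travel":[-0.95,4.64,1],"rot":[0,0,0]},{"travel":[-0.95,4.64,6],"rot":[0,0,0]},{"travel":[-0.95,4.64,10],"rot":[0,0,0]},{"travel":[-0.95,4.64,12.2],"rot":[0,0,0]},{"travel":[-0.95,4.64,12.2],"rot":[0,0,0]},{"travel":[-0.95,4.64,12.2],"rot":[0,0,0]}]' 0.8 && python3 -m crank '[{"travel":[0,0,0],"rot":[0,0,0]},{"travel":[0,0,0],"rot":[0,0,0]},{"travel":[0,0,0],"rot":[0,0,0]},{"travel":[0,0,0],"rot":[0,0,0]}]' 0.3 && python3 -m crank '[{"travel":[0,0,-2],"rot":[0,0,0]},{"travel":[0,0,-6],"rot":[0,0,0]},{"travel":[0,0,-10],"rot":[0,0,0]},{"travel":[0,0,-12],"rot":[0,0,0]},{"travel":[0,0,-12],"rot":[0,0,0]}]'
python3 - <<'E'
from h import *
o=r.get_obs();w=cams.capture("wrist");im=w["color"][:,:,::-1]
a=np.hstack([cv2.resize(im[190:310,190:330],None,fx=5,fy=5,interpolation=cv2.INTER_CUBIC)]);a=cv2.convertScaleAbs(a,alpha=2.0,beta=20);cv2.imwrite("pics/w2.png",a)
E=o['eef_rot'];
for z in(.006,.014):print(proj(w,o['tcp_pos']+E@[0,0,z],o))
move([.5365,.1777,.14],down(np.pi/2+.160))
E
```

```text
time: 2.6
tcp_pos: [0.4722, -0.1116, 0.0156]
eef_rot: [[-1.0, 0.001, 0.0], [0.001, 1.0, -0.0], [-0.0, -0.0, -1.0]]
wrist_force: [0.0, 0.5, 0.0]
opening: 0.0697
finger_force: 0.0
time: 3.1
tcp_pos: [0.4723, -0.1112, 0.0157]
eef_rot: [[-1.0, 0.0, 0.0], [0.0, 1.0, -0.0], [-0.0, -0.0, -1.0]]
wrist_force: [-0.3, -0.4, 0.7]
opening: 0.0499
finger_force: 30.0
time: 3.72
tcp_pos: [0.4732, -0.111, 0.1372]
eef_rot: [[-1.0, 0.0, 0.004], [0.0, 1.0, 0.001], [-0.004, 0.001, -1.0]]
wrist_force: [0.4, -0.2, -1.4]
opening: 0.0498
finger_force: 30.0
[255.95619703 249.60258873]
[255.88520067 242.73164786]
tcp [ 0.4723 -0.111   0.1359] travel cm [-6.41 28.87 -0.39] rot [ 0.     0.001 -0.16 ]
```

View pics/w2.png

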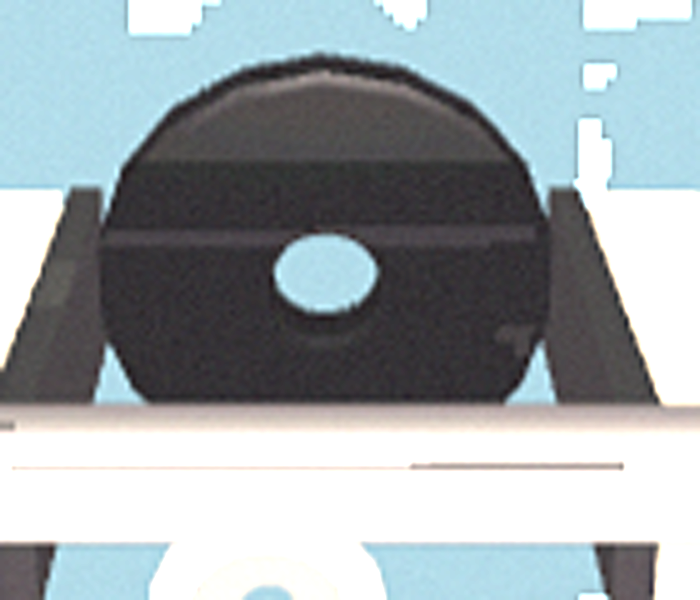

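The pad is held. Its hole rim is centred at about (254.8,247.6) in the full image, within 1 mm of the tool axis. Next I'll go to the near side of the stud to see it with the same camera.

```bash
python3 -m crank '[{"travel":[0,4,-0.4],"rot":[0,0,-0.05]},{"travel":[-0.5,9,-0.4],"rot":[0,0,-0.1]},{"travel":[-0.5,14,-0.4],"rot":[0,0,-0.16]},{"travel":[-0.5,19,-0.4],"rot":[0,0,-0.16]},{"travel":[-0.5,24,-0.4],"rot":[0,0,-0.16]},{"travel":[-0.5,27.9,-0.4],"rot":[0,0,-0.16]},{"travel":[-0.5,27.9,-0.4],"rot":[0,0,-0.16]},{"travel":[-0.5,27.9,-0.4],"rot":[0,0,-0.16]}]' && python3 -m crank '[{"travel":[0,0,0],"rot":[0,0,0]},{"travel":[0,0,0],"rot":[0,0,0]}]'
python3 - <<'E'
from h import *
o=r.get_obs();w=cams.capture("wrist");im=w["color"][:,:,::-1]
M=lambda x,y,z:proj(w,[.5365+x*np.cos(.16)-y*np.sin(.16),.1777+x*np.sin(.16)+y*np.cos(.16),z],o).round(1)
print(M(0,0,.068),M(0,0,.043),[M(x,y,.074) for x,y in L])
cv2.imwrite("pics/w3.png",cv2.resize(im[:,60:460],None,fx=1.5,fy=1.5,interpolation=cv2.INTER_CUBIC))
E
```

```text
time: 4.78
tcp_pos: [0.4765, 0.1674, 0.1383]
eef_rot: [[-0.987, -0.16, -0.002], [-0.16, 0.987, -0.001], [0.002, -0.001, -1.0]]
wrist_force: [-0.7, -0.7, -0.7]
opening: 0.0503
finger_force: 30.0
time: 5.03
tcp_pos: [0.4773, 0.167, 0.1395]
eef_rot: [[-0.987, -0.158, -0.0], [-0.158, 0.987, -0.0], [0.0, -0.0, -1.0]]
wrist_force: [-0.3, -0.2, -0.1]
opening: 0.0498
finger_force: 30.0
[256.8 276.3] [256.6 260.1] [array([327.2, 341.3]), array([186.3, 341.4]), array([197. , 210.1]), array([317., 210.])]
```

View pics/w3.png

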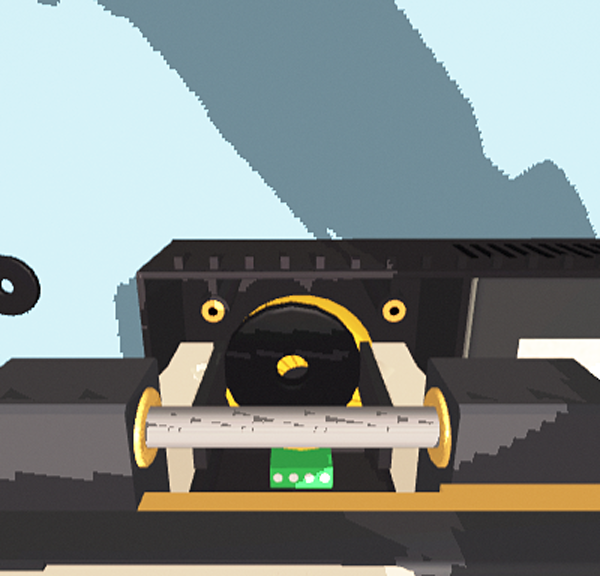

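The pad hides the stud. Bosses c and d are visible at full-image (201.5,207) and (323.3,207.5), about (+5.3,−2.8) px from the prediction. The pad measurements showed the same bias in the top camera, about 3–4 mm. I'll move past the stud to measure it directly.

```bash
python3 -m crank '[{"travel":[-4,0.4,0],"rot":[0,0,0]},{"travel":[-8,0.4,0],"rot":[0,0,0]},{"travel":[-11.5,0.4,0],"rot":[0,0,0]},{"travel":[-11.5,0.4,0],"rot":[0,0,0]},{"travel":[-11.5,0.4,0],"rot":[0,0,0]},{"travel":[-11.5,0.4,0],"rot":[0,0,0]}]'
python3 - <<'E'
from h import *
o=r.get_obs();w=cams.capture("wrist");im=w["color"][:,:,::-1]
M=lambda x,y,z:proj(w,[.534+x*np.cos(.16)-y*np.sin(.16),.1815+x*np.sin(.16)+y*np.cos(.16),z],o).round(1)
print(M(0,0,.068),M(0,0,.043),[M(x,y,.074) for x,y in L])
cv2.imwrite("pics/w4.png",cv2.resize(im[60:260,156:356],None,fx=3,fy=3,interpolation=cv2.INTER_CUBIC))
E
```

```text
time: 5.82
tcp_pos: [0.5894, 0.1898, 0.1398]
eef_rot: [[-0.987, -0.159, -0.0], [-0.159, 0.987, 0.0], [0.0, 0.0, -1.0]]
wrist_force: [-0.5, 0.1, -0.4]
opening: 0.0502
finger_force: 30.0
[256.4 131.6] [256.2 127.5] [array([337.6, 214.7]), array([174.9, 214.7]), array([185.6,  35. ]), array([327.8,  35. ])]
```

View pics/w4.png

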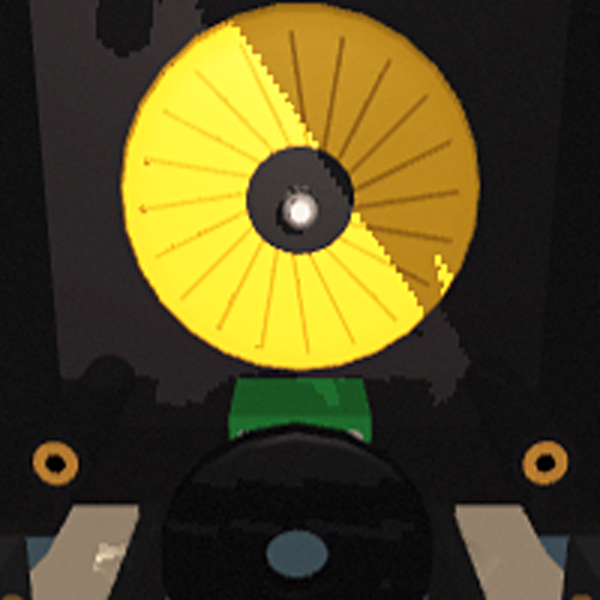

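The stud tip is at full-image (256.0,130.0) and bosses a and b are at (337.3,213.8) and (174.0,213.8). They are level, so yaw is about 0.159, and the unit is near (0.533,0.181).

Run:
```python
from h import *
o=r.get_obs();w=cams.capture("wrist");E=o['eef_rot']
print([fit([ray(w,p,.074,o) for p in[(337.3,213.8),(174,213.8)]],L[:2])])
S=ray(w,(256.0,130.0),.068,o);A,p=pose(w,o)
h=E.T@(ray(w,(254.8,247.6),o['tcp_pos'][2]-.0087,o)-o['tcp_pos']);s=E.T@(S-o['tcp_pos'])
print(S,'hole',h,'stud',s,'go cm',(s-h)*100)
```

```text
[(array([0.53358991, 0.18105294]), np.float64(0.16018192302018128), array([0.00022724, 0.00022724]))]
[0.53314077 0.1811476  0.068     ] hole [-0.00011281 -0.00058268  0.0086999 ] stud [0.05706029 0.00030151 0.07197233] go cm [5.71731042 0.08841833 6.32724348]
```

```bash
python3 -m crank '[{"travel":[3,0.08,0],"rot":[0,0,0]},{"travel":[5.7,0.08,0],"rot":[0,0,0]},{"travel":[5.7,0.08,2],"rot":[0,0,0]},{"travel":[5.7,0.08,4.5],"rot":[0,0,0]},{"travel":[5.7,0.08,5.5],"rot":[0,0,0]},{"travel":[5.7,0.08,6.2],"rot":[0,0,0]},{"travel":[5.7,0.08,6.8],"rot":[0,0,0]},{"travel":[5.7,0.08,6.8],"rot":[0,0,0]}]' && python3 -m crank '[{"travel":[0,0,0.5],"rot":[0,0,0]},{"travel":[0,0,0.9],"rot":[0,0,0]},{"travel":[0,0,1.3],"rot":[0,0,0]},{"travel":[0,0,1.3],"rot":[0,0,0]},{"travel":[0,0,1.3],"rot":[0,0,0]}]'
```

```text
time: 6.92
tcp_pos: [0.5338, 0.1818, 0.0715]
eef_rot: [[-0.987, -0.159, -0.0], [-0.159, 0.987, -0.0], [0.0, -0.0, -1.0]]
wrist_force: [-0.2, -0.1, 0.7]
opening: 0.05
finger_force: 30.0
time: 7.55
tcp_pos: [0.5338, 0.1818, 0.0587]
eef_rot: [[-0.987, -0.159, 0.0], [-0.159, 0.987, -0.0], [-0.0, -0.0, -1.0]]
wrist_force: [-1.0, -0.6, 3.4]
opening: 0.0502
finger_force: 30.0
```

```bash
python3 -m crank '[{"travel":[0,0,0],"rot":[0,0,0]},{"travel":[0,0,0],"rot":[0,0,0]},{"travel":[0,0,0],"rot":[0,0,0]},{"travel":[0,0,-3],"rot":[0,0,0]},{"travel":[0,0,-8],"rot":[0,0,0]},{"travel":[0,-5,-9],"rot":[0,0,0]},{"travel":[-1,-10,-9],"rot":[0,0,0]},{"travel":[-2,-15,-8],"rot":[0,0,0]}]' 0.8 && python3 -m crank '[{"travel":[-0.5,-5,0],"rot":[0,0,0]},{"travel":[-1,-10,0],"rot":[0,0,0]},{"travel":[-1.6,-15,0],"rot":[0,0,0]},{"travel":[-1.6,-16.6,0],"rot":[0,0,0]},{"travel":[-1.6,-16.6,0],"rot":[0,0,0]},{"travel":[-1.6,-16.6,0],"rot":[0,0,0]}]'
python3 - <<'E'
from h import *
t=cams.capture("top")["color"][:,:,::-1]
o=r.get_obs();w=cams.capture("wrist");im=w["color"][:,:,::-1]
print(o['tcp_pos'],proj(w,[.62,-.1245,.006],o))
a=cv2.resize(im[100:260,160:360],None,fx=4,fy=4,interpolation=cv2.INTER_CUBIC)[:480]
b=cv2.resize(t[185:240,190:245],(300,300),interpolation=cv2.INTER_CUBIC);
a[:200,:200]=b[50:250,50:250];cv2.imwrite("pics/w5.png",a)
E
```

```text
time: 8.55
tcp_pos: [0.5784, 0.036, 0.1397]
eef_rot: [[-0.987, -0.16, 0.003], [-0.16, 0.987, 0.001], [-0.003, 0.001, -1.0]]
wrist_force: [0.7, 0.7, 0.3]
opening: 0.0705
finger_force: 0.0
time: 9.3
tcp_pos: [0.6193, -0.1236, 0.1385]
eef_rot: [[-0.987, -0.16, -0.0], [-0.16, 0.987, 0.0], [0.0, 0.0, -1.0]]
wrist_force: [-0.2, 0.9, 0.2]
opening: 0.0701
finger_force: 0.0
[ 0.61946559 -0.12330971  0.13865579] [253.85830481 183.7911476 ]
```

View pics/w5.png

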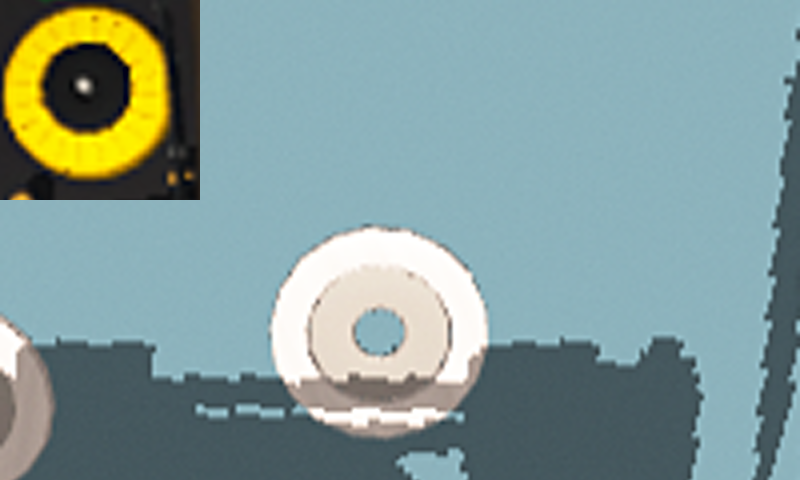

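The washer is centred at about (254.6,183) in the full image, within 1 mm of the prediction. The inset shows the pad seated concentrically on the stud. Grasping the washer.

```bash
python3 -m crank '[{"travel":[0.03,-0.07,5],"rot":[0,0,0]},{"travel":[0.03,-0.07,9],"rot":[0,0,0]},{"travel":[0.03,-0.07,11.3],"rot":[0,0,0]},{"travel":[0.03,-0.07,12.3],"rot":[0,0,0]},{"travel":[0.03,-0.07,12.3],"rot":[0,0,0]},{"travel":[0.03,-0.07,12.3],"rot":[0,0,0]}]' 0.8 && python3 -m crank '[{"travel":[0,0,0],"rot":[0,0,0]},{"travel":[0,0,0],"rot":[0,0,0]},{"travel":[0,0,0],"rot":[0,0,0]},{"travel":[0,0,0],"rot":[0,0,0]}]' 0.3 && python3 -m crank '[{"travel":[0,0,-2],"rot":[0,0,0]},{"travel":[0,0,-6],"rot":[0,0,0]},{"travel":[0,0,-10],"rot":[0,0,0]},{"travel":[0,0,-12.3],"rot":[0,0,0]},{"travel":[0,0,-12.3],"rot":[0,0,0]},{"travel":[0,0,-12.3],"rot":[0,0,0]}]'
python3 - <<'E'
from h import *
o=r.get_obs();w=cams.capture("wrist");im=w["color"][:,:,::-1]
E=o['eef_rot']
for z in(.006,.01,.014):print(proj(w,o['tcp_pos']+E@[0,0,z],o))
cv2.imwrite("pics/w6.png",cv2.resize(im[190:310,190:330],None,fx=5,fy=5,interpolation=cv2.INTER_CUBIC))
E
```

```text
time: 10.15
tcp_pos: [0.6201, -0.1247, 0.0165]
eef_rot: [[-0.987, -0.16, 0.002], [-0.16, 0.987, 0.0], [-0.002, -0.0, -1.0]]
wrist_force: [0.6, 0.8, -0.1]
opening: 0.0698
finger_force: 0.0
time: 10.65
tcp_pos: [0.6196, -0.1252, 0.0159]
eef_rot: [[-0.987, -0.159, 0.0], [-0.159, 0.987, 0.0], [-0.0, -0.0, -1.0]]
wrist_force: [-1.3, 0.8, 3.5]
opening: 0.0499
finger_force: 30.0
time: 11.4
tcp_pos: [0.6187, -0.1251, 0.1375]
eef_rot: [[-0.987, -0.159, -0.001], [-0.159, 0.987, 0.0], [0.001, 0.001, -1.0]]
wrist_force: [0.7, 0.1, 0.0]
opening: 0.0501
finger_force: 30.0
[255.87051249 249.80949096]
[255.83592247 246.29378414]
[255.80282839 242.93012389]
```

View pics/w6.png

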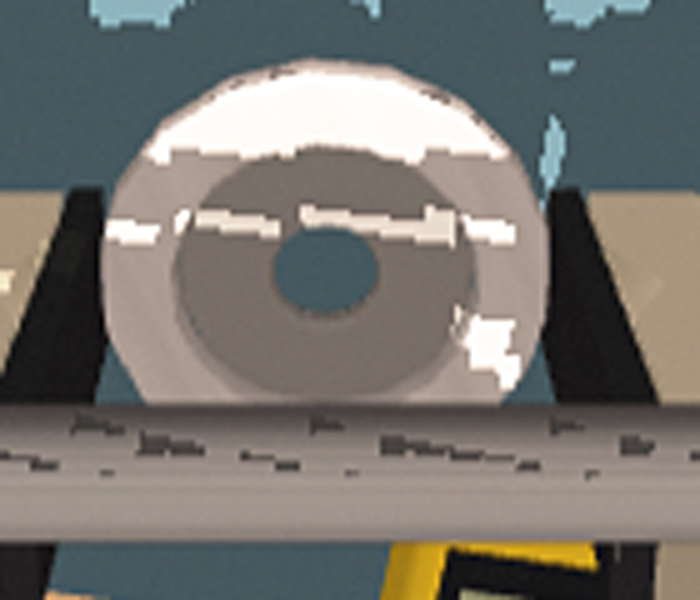

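The washer is held level with its hole at (254.8,244.2), the same offset as the pad had. Carrying it to the stud.

```bash
python3 -m crank '[{"travel":[0.5,4,-0.5],"rot":[0,0,0]},{"travel":[1,9,-0.5],"rot":[0,0,0]},{"travel":[1.5,14,-0.5],"rot":[0,0,0]},{"travel":[2,19,-0.5],"rot":[0,0,0]},{"travel":[2.5,24,-0.5],"rot":[0,0,0]},{"travel":[3,28,-0.5],"rot":[0,0,0]},{"travel":[3.5,31.6,-0.5],"rot":[0,0,0]},{"travel":[3.5,31.6,-0.5],"rot":[0,0,0]}]' && python3 -m crank '[{"travel":[0,0,2],"rot":[0,0,0]},{"travel":[0,0,4],"rot":[0,0,0]},{"travel":[0,0,4],"rot":[0,0,0]},{"travel":[0,0,4],"rot":[0,0,0]}]'
python3 - <<'E'
from h import *
for i in range(1):move([.5338,.1818,.0657],down(np.pi/2+.16))
E
```

```text
time: 12.45
tcp_pos: [0.5335, 0.183, 0.1423]
eef_rot: [[-0.987, -0.162, -0.002], [-0.162, 0.987, -0.001], [0.002, -0.001, -1.0]]
wrist_force: [-0.7, -0.1, -0.4]
opening: 0.0497
finger_force: 30.0
time: 12.95
tcp_pos: [0.5349, 0.1808, 0.1037]
eef_rot: [[-0.987, -0.159, -0.0], [-0.159, 0.987, -0.0], [0.0, -0.0, -1.0]]
wrist_force: [0.5, 0.3, 0.3]
opening: 0.0502
finger_force: 30.0
tcp [0.5349 0.1808 0.1037] travel cm [0.09 0.11 3.8 ] rot [-0.    -0.    -0.001]
```

```bash
python3 -m crank '[{"travel":[0.1,0.1,0],"rot":[0,0,0]},{"travel":[0.1,0.1,1],"rot":[0,0,0]},{"travel":[0.1,0.1,2],"rot":[0,0,0]},{"travel":[0.1,0.1,2.6],"rot":[0,0,0]},{"travel":[0.1,0.1,3.2],"rot":[0,0,0]},{"travel":[0.1,0.1,3.7],"rot":[0,0,0]},{"travel":[0.1,0.1,3.8],"rot":[0,0,0]},{"travel":[0.1,0.1,3.8],"rot":[0,0,0]}]'
```

```text
time: 13.95
tcp_pos: [0.5335, 0.1821, 0.0659]
eef_rot: [[-0.987, -0.159, 0.0], [-0.159, 0.987, -0.0], [-0.0, -0.0, -1.0]]
wrist_force: [-1.6, -0.8, 3.6]
opening: 0.0499
finger_force: 30.0
```

```bash
python3 -m crank '[{"travel":[0,0,0],"rot":[0,0,0]},{"travel":[0,0,0],"rot":[0,0,0]},{"travel":[0,0,0],"rot":[0,0,0]},{"travel":[0,0,-3],"rot":[0,0,0]},{"travel":[0,0,-8],"rot":[0,0,0]},{"travel":[1,-5,-9.5],"rot":[0,0,0]},{"travel":[2,-10,-9.5],"rot":[0,0,0]},{"travel":[3.4,-15,-9.5],"rot":[0,0,0]}]' 0.85 && python3 -m crank '[{"travel":[1.5,-5,0],"rot":[0,0,-0.05]},{"travel":[3,-10,0],"rot":[0,0,-0.1]},{"travel":[4.5,-15,0],"rot":[0,0,-0.17]},{"travel":[6,-20,0],"rot":[0,0,-0.17]},{"travel":[7,-25,0],"rot":[0,0,-0.17]},{"travel":[8,-30,0],"rot":[0,0,-0.17]},{"travel":[9,-35,0],"rot":[0,0,-0.17]},{"travel":[10.2,-40.5,0],"rot":[0,0,-0.17]}]'
python3 -m crank '[{"travel":[0,0,0],"rot":[0,0,0]},{"travel":[0,0,0],"rot":[0,0,0]}]'
python3 - <<'E'
from h import *
o=r.get_obs();w=cams.capture("wrist");im=w["color"][:,:,::-1].copy()
t=cams.capture("top")["color"][:,:,::-1]
y=.33;H=[[.4875+a*np.cos(y)-b*np.sin(y),-.388+a*np.sin(y)+b*np.cos(y),.005] for a,b in L]
print(o['tcp_pos'],[proj(w,h,o).round(1) for h in H]);move([.4875,-.388,.16],down(np.pi/2+.33))
a=cv2.resize(im[:300],None,fx=1.5,fy=1.5,interpolation=cv2.INTER_CUBIC)
a[:150,-150:]=cv2.resize(t[198:223,202:227],(150,150),interpolation=cv2.INTER_CUBIC)
cv2.imwrite("pics/w7.png",a); np.savez("w7.npz",im=im)
E
```

```text
time: 14.95
tcp_pos: [0.5237, 0.0274, 0.161]
eef_rot: [[-0.987, -0.16, 0.001], [-0.16, 0.987, 0.0], [-0.001, 0.0, -1.0]]
wrist_force: [1.1, 0.0, -0.3]
opening: 0.0744
finger_force: 0.0
time: 15.95
tcp_pos: [0.4874, -0.3891, 0.1606]
eef_rot: [[-0.946, -0.324, 0.0], [-0.324, 0.946, -0.0], [-0.0, -0.0, -1.0]]
wrist_force: [1.2, -0.5, -0.3]
opening: 0.0745
finger_force: 0.0
time: 16.2
tcp_pos: [0.487, -0.3875, 0.16]
eef_rot: [[-0.946, -0.323, -0.001], [-0.323, 0.946, 0.001], [0.001, 0.001, -1.0]]
wrist_force: [0.1, 1.1, -0.4]
opening: 0.0745
finger_force: 0.0
[ 0.48702489 -0.38753263  0.16004699] [array([310.5, 231.5]), array([198.3, 231.7]), array([208.1, 116.8]), array([300.6, 116.7])]
tcp [ 0.4876 -0.3866  0.1606] travel cm [ 0.05 -0.13  0.06] rot [0.    0.    0.001]
```

View pics/w7.png

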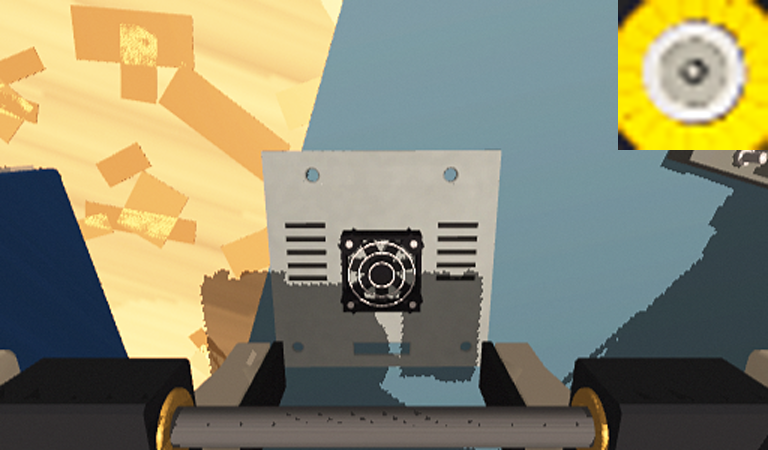

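The inset shows the washer concentric on the stud. The cover holes are at a(310.5,231.2), b(198.5,231.2), c(207.8,116.5) and d(299.8,116.5), all within 1 px of the prediction. Gripping the fan.

```bash
python3 -m crank '[{"travel":[0,-0.1,5],"rot":[0,0,0]},{"travel":[0,-0.1,9],"rot":[0,0,0]},{"travel":[0,-0.1,12],"rot":[0,0,0]},{"travel":[0,-0.1,13.3],"rot":[0,0,0]},{"travel":[0,-0.1,13.85],"rot":[0,0,0]},{"travel":[0,-0.1,13.85],"rot":[0,0,0]},{"travel":[0,-0.1,13.85],"rot":[0,0,0]}]' && python3 -m crank '[{"travel":[0,0,0],"rot":[0,0,0]},{"travel":[0,0,0],"rot":[0,0,0]},{"travel":[0,0,0],"rot":[0,0,0]},{"travel":[0,0,0],"rot":[0,0,0]},{"travel":[0,0,0],"rot":[0,0,0]}]' 0.3 && python3 -m crank '[{"travel":[0,0,-2],"rot":[0,0,0]},{"travel":[0,0,-5],"rot":[0,0,0]},{"travel":[0,0,-9],"rot":[0,0,0]},{"travel":[0,0,-13],"rot":[0,0,0]},{"travel":[0,0,-15.5],"rot":[0,0,0]},{"travel":[0,0,-15.5],"rot":[0,0,0]},{"travel":[0,0,-15.5],"rot":[0,0,0]}]'
python3 - <<'E'
from h import *
o=r.get_obs();w=cams.capture("wrist");im=w["color"][:,:,::-1]
E=o['eef_rot']
H=[o['tcp_pos']+E@[-a,b,.0165] for a,b in L]
print([proj(w,h,o).round(1) for h in H])
cv2.imwrite("pics/w8.png",cv2.resize(im[130:300,116:396],None,fx=2.8,fy=2.8,interpolation=cv2.INTER_CUBIC))
move([.5335,.181,.16],down(np.pi/2+.16))
E
```

```text
time: 17.18
tcp_pos: [0.4886, -0.3887, 0.0233]
eef_rot: [[-0.946, -0.324, 0.002], [-0.324, 0.946, -0.001], [-0.001, -0.001, -1.0]]
wrist_force: [-0.3, 0.2, 0.9]
opening: 0.0743
finger_force: 0.0
time: 17.8
tcp_pos: [0.4877, -0.3884, 0.0222]
eef_rot: [[-0.946, -0.324, -0.0], [-0.324, 0.946, 0.0], [0.0, 0.0, -1.0]]
wrist_force: [-2.2, 0.1, 3.4]
opening: 0.0496
finger_force: 30.0
time: 18.68
tcp_pos: [0.487, -0.3879, 0.1755]
eef_rot: [[-0.946, -0.323, -0.002], [-0.323, 0.946, 0.001], [0.001, 0.002, -1.0]]
wrist_force: [0.8, 0.3, -3.7]
opening: 0.0498
finger_force: 30.0
[array([349.2, 325.5]), array([161.8, 325.5]), array([171.5, 137.4]), array([340.2, 137.5])]
tcp [ 0.4869 -0.3879  0.1752] travel cm [-22.82  52.32   1.6 ] rot [ 0.002 -0.002  0.169]
```

View pics/w8.png

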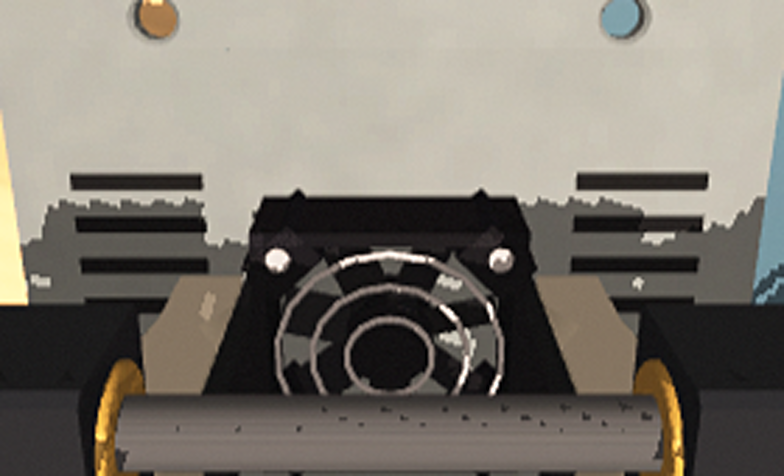

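The cover is held level, at 3.7 N. Holes c and d are at (171.4,135.8) and (338.2,135.4), so the cover centre is about (+0.6,−0.5) mm in the tool frame. The target TCP is therefore (0.5339,0.1817,0.1112).

```bash
python3 -m crank '[{"travel":[-1,2.5,0],"rot":[0,0,0]},{"travel":[-2.6,6,0],"rot":[0,0,0]},{"travel":[-4.3,10,0],"rot":[0,0,0]},{"travel":[-6.1,14,0],"rot":[0,0,0]},{"travel":[-7.8,18,0],"rot":[0,0,0]},{"travel":[-9.6,22,0],"rot":[0,0,0]},{"travel":[-11.4,26.1,0],"rot":[0,0,0]}]' && python3 -m crank '[{"travel":[-1.8,4,0],"rot":[0,0,0.03]},{"travel":[-3.6,8,0],"rot":[0,0,0.06]},{"travel":[-5.3,12,0],"rot":[0,0,0.09]},{"travel":[-7,16,0],"rot":[0,0,0.12]},{"travel":[-8.7,20,0],"rot":[0,0,0.15]},{"travel":[-10.3,23.5,0],"rot":[0,0,0.169]},{"travel":[-11.4,26,1],"rot":[0,0,0.169]},{"travel":[-11.4,26.2,2],"rot":[0,0,0.169]}]' && python3 -m crank '[{"travel":[0,0,1.5],"rot":[0,0,0]},{"travel":[0,0,1.5],"rot":[0,0,0]},{"travel":[0,0,1.5],"rot":[0,0,0]},{"travel":[0,0,1.5],"rot":[0,0,0]}]'
python3 - <<'E'
from h import *
move([.5339,.1817,.1112],down(np.pi/2+.16))
E
```

```text
time: 19.6
tcp_pos: [0.5104, -0.1032, 0.1757]
eef_rot: [[-0.946, -0.324, -0.002], [-0.324, 0.946, -0.0], [0.002, 0.001, -1.0]]
wrist_force: [1.0, 0.2, -3.1]
opening: 0.0495
finger_force: 30.0
time: 20.6
tcp_pos: [0.5337, 0.1816, 0.1552]
eef_rot: [[-0.987, -0.162, -0.002], [-0.162, 0.987, -0.001], [0.002, -0.001, -1.0]]
wrist_force: [0.3, -1.8, -3.3]
opening: 0.0501
finger_force: 30.0
time: 21.1
tcp_pos: [0.5345, 0.1799, 0.1426]
eef_rot: [[-0.987, -0.16, 0.001], [-0.16, 0.987, 0.001], [-0.001, 0.0, -1.0]]
wrist_force: [-0.1, -0.2, -2.7]
opening: 0.0502
finger_force: 30.0
tcp [0.5345 0.1799 0.1426] travel cm [0.03 0.18 3.14] rot [0.    0.001 0.   ]
```

```bash
python3 -m crank '[{"travel":[0.05,0.18,1],"rot":[0,0,0]},{"travel":[0.05,0.18,2],"rot":[0,0,0]},{"travel":[0.05,0.18,2.6],"rot":[0,0,0]},{"travel":[0.05,0.18,3.0],"rot":[0,0,0]},{"travel":[0.05,0.18,3.13],"rot":[0,0,0]},{"travel":[0.05,0.18,3.13],"rot":[0,0,0]},{"travel":[0.05,0.18,3.13],"rot":[0,0,0]},{"travel":[0.05,0.18,3.13],"rot":[0,0,0]}]'
python3 - <<'E'
from h import *
move([.5339,.1817,.1112],down(np.pi/2+.16))
o=r.get_obs();w=cams.capture("wrist");im=w["color"][:,:,::-1]
def M(x,y,z):return proj(w,[.5334+x*np.cos(.16)-y*np.sin(.16),.1811+x*np.sin(.16)+y*np.cos(.16),z],o).round(1)
print([M(x,y,.074) for x,y in L[2:]],[M(x,y,.094) for x,y in L[2:]],[M(-.075,y,.089) for y in(-.075,.075)])
a=[cv2.resize(im[115:155,u-25:u+25],(400,320),interpolation=cv2.INTER_CUBIC) for u in(171,339)]
s=cams.capture("scene")["color"][:,:,::-1]
b=cv2.resize(s[110:220,240:380],(350,275),interpolation=cv2.INTER_CUBIC)
out=np.zeros((595,800,3),np.uint8);out[:320]=np.hstack(a);out[320:,:350]=b;out[320:,350:]=cv2.resize(im[90:260,110:400],(450,275))
cv2.imwrite("pics/w9.png",out)
E
```

```text
time: 22.1
tcp_pos: [0.5335, 0.182, 0.111]
eef_rot: [[-0.987, -0.16, 0.0], [-0.16, 0.987, 0.0], [-0.0, 0.0, -1.0]]
wrist_force: [-0.1, 0.1, -2.7]
opening: 0.0497
finger_force: 30.0
tcp [0.5335 0.182  0.111 ] travel cm [-0.04 -0.03 -0.02] rot [0.    0.    0.001]
[array([179.2, 131.7]), array([329.6, 131.9])] [array([170.3, 136.6]), array([338.5, 136.8])] [array([111.1, 106.4]), array([397.6, 106.8])]
```

View pics/w9.png

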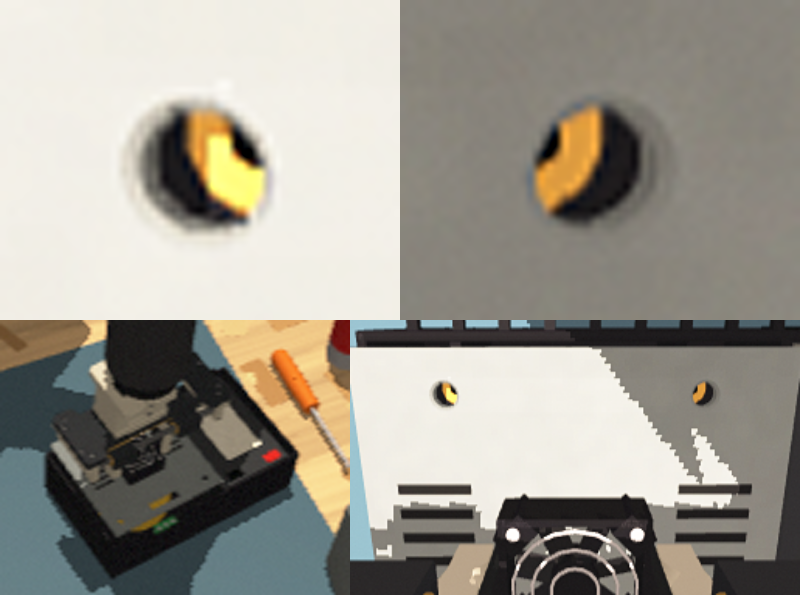

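Through holes c and d the brass rings show mirror-symmetric at the expected parallax, so lateral alignment is good. The holes sit about 0.6 mm toward the robot, so I'll nudge the cover and let it settle.

```bash
python3 -m crank '[{"travel":[-0.05,0,0],"rot":[0,0,0]},{"travel":[-0.05,0,0],"rot":[0,0,0]},{"travel":[-0.05,0,0],"rot":[0,0,0]},{"travel":[-0.05,0,0],"rot":[0,0,0]},{"travel":[-0.05,0,0],"rot":[0,0,0]},{"travel":[-0.05,0,0],"rot":[0,0,0]}]'; python3 -c "
from plant import job
print(job.job_done())"
```

```text
time: 22.95
tcp_pos: [0.5338, 0.182, 0.1107]
eef_rot: [[-0.987, -0.16, -0.0], [-0.16, 0.987, -0.0], [0.0, -0.0, -1.0]]
wrist_force: [0.2, 0.4, -2.1]
opening: 0.0496
finger_force: 30.0
the job is handed in; nothing more can be done
None
```

I threaded the pad and then the washer onto the stud until each was home and released them. The arm is now holding the cover level about 15 mm above the bosses, holes lined up to within about 1 mm by my measurement; I handed the job in at 23 s, but no verdict came back.

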